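# Pinch the tall battery pack out of its charger and hold it over the tray

### The arm

A 6-joint arm with a two-finger parallel gripper is mounted at the origin on the work surface. World frame = base frame: x ahead of the robot, y to its left, z up, the work surface at z = 0. Lengths are in m, angles in rad, forces in N, time in s.
With the tool pointing down it reaches from about 0.25 to 0.725 m from the base axis. Payload 4 kg.
Tool frame: the origin (TCP) lies midway between the tips of the shut fingers; the grasp point (between the pads) lies 19 mm behind it; z points along the fingers, y is the line along which they close (so a half turn about z gives the same grasp; the last joint's range is limited). The gripper opens to 85 mm and grips with 20 to 120 N. Pads are 22 mm wide; open, the fingers measure 114 mm over their backs; the gripper's body (76 mm by 85 mm) begins 54 mm behind the grasp point. The pads swing forward as they close: fully open they stand 13 mm farther back than shut.
Start: joints at [-1.199, 0.241, 0.005, 1.335, 0, 1.571], TCP at [0.182, -0.466, 0.231] pointing down, gripper open.
Joint ranges: [-2.72, 2.72], [-1.05, 1.87], [-1.09, 1.28], [-1.99, 2.15], [-1.42, 1.44], [-3.14, 3.14]. Speed limits (rad/s): [2.79, 2.79, 3.14, 3.14, 3.14, 3.14].

### API

Orientations are given as a unit quaternion [x, y, z, w].
In Python, from workcell import manip gives the robot as it stands.
- The arm moves only by the shell command python3 -m jog 'ROWS' [FORCE]. ROWS is JSON, a list of rows, each a list of 7 numbers: the closure, from 0 (fully open) to 1 (shut), then the shift along the tool's x, y, z in mm, then the turn, a rotation vector about the tool's x, y, z in degrees. A call has exactly 10 rows; each row shifts and turns the commanded pose from where the row before left it, along the tool's axes as they then stand; what a row does not reach is not made up. A row lasts 1/10 s, in which the tool goes at most 50 mm and 8.59 degrees, less where a joint would pass 70% of its speed; a pose out of reach is approached as far as the arm can. A call with a gripper value outside its range is refused whole. The fingers move at their own pace and stop on an object; FORCE is the grip in N (left out, the last holds). Time passes only in rows, so rows that do not move let the fingers close, or fill a call up. It gives the time, the measured TCP pose, the force, the opening and the grip force at its end, in the units of the state.
- manip.sense(): the state, without advancing time (a new reading comes with each control period).
- manip.snapshot(name): name is "side" or "top"; returns a dict with "frame" (420x560x3 uint8, red, green, blue), "z_map" (420x560 float32, m along the optical axis (not along the pixel's ray), 0 where there is no reading), "fx", "fy", "cx", "cy" (pixels), "position" and "rotation" of the camera in the world. Camera axes: x right, y down, z forward; pixel columns grow to the right and rows downward; lengths in m; the calibration is good to about 2 mm. A picture is of the moment at which its call begins.
- manip.finish_job(): hands the job in; it is judged then, once.
Trained networks look in a picture, given as the dict that the camera call returned (one of the last four; its "shot" number tells which), for a name from the list of things; names that differ only in an ending like _2 or _b are one class to them, and where a whole thing is asked for, a point or a joint stands for the part that bears it (a point fixed in the world has none). Each returns a list of dicts, best first, with "conf" (0 to 1); they miss things now and then, are a little off and sometimes report something else, mostly with a low value. They report only what shows in the picture. A call takes as long as a camera call. They do not tell look-alikes from the thing itself.
- manip.look_for(picture, label): "box" ([centre column, centre row, width, height] in pixels, round what is visible of it).
- manip.outline_of(picture, label): "mask" (420x560 bool, what is visible of it) and "box" ([centre column, centre row, width, height] in pixels, round what is visible of it).
- manip.tip_of(picture, label): "xy" ([column, row] in pixels: a listed point, or the origin of a listed thing).
The state is a dict: "time_s": time; "joint_pos": joint angles; "qvel": joint speeds; "tau": joint torques, N m; "tool_pos": TCP position; "orientation": TCP orientation; "contact_force": force on the tool from outside, world axes, zero at the start; "torque": the same for the moment, N m; "finger_gap": opening from 0.0 (shut) to 1.0 (fully open); "gripper_force": force on a finger pad.
Only numpy, scipy, OpenCV 4.12 (cv2) and the standard library are available. Lean on these libraries where they do the work, as an engineer would, in place of code of your own. Each camera call takes 0.05 s, during which the arm holds its last target. There are 200 camera calls.

### The job

Take the tall battery pack out of its charger: pinch its two side catches together between your fingers while it sits in the bay, draw it straight up, and carry it over the middle of the empty steel tray. Finish still holding it there, upright, catches pinched in, with its foot clear above the tray's rim (a few centimetres) and touching nothing but your fingers, so that I can check its contacts. Leave the small pack in its charger, and do not disturb the jar, tape roll and cork block.

Things in the scene. Friction and masses are not known exactly. Their poses are not given: they have to be found in the camera images.
- tall_pack_grip (a point): The tall battery pack (grey head, black side catches; about 0.2 to 0.4 kg): point on its centre line, midway between the two catch pads and at their mid-height, 91 mm above the pack's foot and 23 mm below its top; seated, 99 mm above the bench. z: the pack's up; y: the line along which the catches are pinched (left at +y, right at -y). Grasp here, fingers closing along y.
- tall_pack: the tall pack; origin at the centre of its foot, axes as above. 114 mm high. Head 60 (x) by 48 (y) mm, seated from 53 to 122 mm above the bench; below it a 50 x 28 mm stem with the catch legs sits in the bay. Catch pads, one on each y side: 24 mm wide (x), 38 mm high, ridged, the widest part of the pack: outer faces 66 mm apart at rest, 52 mm fully pinched.
- tall_pack_left (a joint): left catch (+y) of the tall pack: 0 sprung out, grows as it is pressed inwards, to 0.007 m at its stop. Spring: 3 N to start, 7 N at the stop. Its tooth sits under a lip of the bay until pressed in about 0.005 m; both catches must be in for the pack to come out.
- tall_pack_right (a joint): right catch (-y) of the tall pack, same values and springs.
- charger_tall: charger that holds the tall pack: black block fixed to the bench, 130 (x) by 100 (y) by 50 mm high, origin at the centre of its underside. The pack's x, y lie along the charger's; its foot stands 8 mm above the bench, 42 mm deep in the bay at the centre, with 1 to 2 mm of play; it is free once raised 45 mm. Chargers and tray may change places.
- charger_small: an equal charger that holds the small pack, fixed to the bench; origin at the centre of its underside.
- small_pack_grip (a point): the small battery pack in the other charger, to be left alone: same form with a lower head, its top only 92 mm above the bench; point between its catches, 75 mm above the bench.
- tray_rim (a point): empty open steel tray fixed to the bench, 150 (x) by 200 (y) by 40 mm high, wall 4 mm; point at the centre of its mouth, at the height of the rim (40 mm above the bench), z up.
- jar_mid (a point): bystander: jar, 60 mm across, 75 mm high, loose; its centre.
- tape_mid (a point): bystander: roll of tape lying flat, 84 mm across, 25 mm high, loose; its centre.
- block_mid (a point): bystander: cork sanding block, 70 x 100 x 30 mm, loose; its centre.
Mind the look-alikes: they are no part of the job. What is shaped like the tall_pack but blue, orange or red is not meant.

How it is judged:
On the way, in this order (a step that is already met when the one before it is completed fails the run):
1. both catches of the tall pack are pinched in by the fingers while it sits in the bay (value of joint each of tall_pack_left, tall_pack_right above 0.0045 m and contact force between the fingers and tall_pack above 2 N and z of tall_pack_grip in the frame of charger_tall below 0.12 m), for 0.1 s.
2. the tall pack is drawn up out of the bay, in the fingers, catches pinched (z of tall_pack_grip in the frame of charger_tall above 0.148 m and contact force between the fingers and tall_pack above 2 N and value of joint each of tall_pack_left, tall_pack_right above 0.004 m), for 0.1 s.
At the end, for the whole second after the job is handed in: The tall pack is held in the fingers, at rest and upright (within 0.25 rad), both catches pressed in by more than 4 mm, its centre line within 45 mm of the tray's middle, its foot at least 15 mm above the rim; it touches neither tray nor charger, and the small pack has stayed seated (within 15 mm) (value of joint each of tall_pack_left, tall_pack_right above 0.004 m and contact force between the fingers and tall_pack above 2 N and contact force between tall_pack and tray below 0.1 N and contact force between tall_pack and charger_tall below 0.1 N and contact force between tall_pack and charger_small below 0.1 N and horizontal distance between tall_pack_grip and tray_rim below 0.045 m and z of tall_pack_grip in the frame of tray_rim above 0.106 m and angle between tall_pack_grip's own z axis and vertical below 0.25 rad and linear speed of tall_pack below 0.03 m/s and distance of small_pack_grip from where it was at the start of the episode below 0.015 m); the arm keeps its last pose, push and grip.
It fails at once if the small pack is pulled up or knocked (distance of small_pack_grip from where it was at the start of the episode above 0.015 m).
It fails at once if the jar, tape roll or cork block is pushed more than 30 mm (distance of any of jar_mid, tape_mid, block_mid from where it was at the start of the episode above 0.03 m).
It also fails if it takes over 42 s, if anything falls off the work surface, if the arm or the gripper's body presses on something with over 40 N, if the wrist force passes 120 N, or if a joint passes its speed limit or range.

## Working session

There is one attempt and no reset: what is moved stays moved. The work goes in short steps, Python scripts to look and compute and a shell command to move; the robot and the scene stay as the last step left them, time stands still between calls to the robot, and variables do not carry over. Pictures are saved under pics/ and viewed, at most 10 in all, crops included, and the job is handed in when it is done.

```bash
mkdir -p pics; ls; cat > h.py <<'E'
import numpy as np, cv2
from workcell import manip
def world(p,u,v,z=None):
    d=np.array([(u-p["cx"])/p["fx"],(v-p["cy"])/p["fy"],1.0])
    R=np.array(p["rotation"]);R=R if R.shape==(3,3) else __import__('scipy.spatial.transform',fromlist=['Rotation']).Rotation.from_quat(R).as_matrix()
    r=R@d; o=np.array(p["position"])
    if z is None: t=p["z_map"][int(round(v)),int(round(u))]
    else: t=(z-o[2])/r[2]
    return o+t*r
def cloud(p):
    v,u=np.mgrid[0:420,0:560]; d=np.stack([(u-p["cx"])/p["fx"],(v-p["cy"])/p["fy"],np.ones(u.shape)],-1)
    R=np.array(p["rotation"]);R=R if R.shape==(3,3) else __import__('scipy.spatial.transform',fromlist=['Rotation']).Rotation.from_quat(R).as_matrix()
    return (d*p["z_map"][...,None])@R.T+np.array(p["position"])
E
python3 - <<'E'
from h import *
s=manip.sense(); print(s["tool_pos"],s["orientation"],s["finger_gap"])
ims=[]
for n in("top","side"):
    p=manip.snapshot(n); ims.append(p["frame"]); print(n,np.round(p["position"],3),np.shape(p["rotation"]))
    C=cloud(p)
    for l in("tall_pack","charger_tall","charger_small","small_pack_grip","tray_rim","tall_pack_grip","jar_mid","tape_mid","block_mid"):
        for r in manip.tip_of(p,l)[:3]:
            z={"tall_pack_grip":.099,"small_pack_grip":.075,"tray_rim":.04,"jar_mid":.037,"tape_mid":.012,"block_mid":.015,"tall_pack":.008}.get(l,0)
            print(l,round(r["conf"],2),np.round(r["xy"]),np.round(world(p,*r["xy"],z),3))
    cv2.imwrite(f"pics/{n}0.png",p["frame"][...,::-1])
    np.savez(f"{n}0.npz",C=C)
E
```

```text
pics
[ 0.18141196 -0.46523015  0.23037984] [ 9.82769681e-01  1.84831272e-01 -1.92124919e-04 -1.05766472e-03] 1.0009691253493824
top [0.409 0.037 0.944] (4,)
tall_pack 0.67 [118. 251.] [0.5   0.384 0.008]
tall_pack 0.67 [241. 181.] [0.659 0.103 0.008]
charger_tall 0.59 [174. 228.] [0.551 0.261 0.   ]
charger_tall 0.41 [303. 194.] [ 0.627 -0.044  0.   ]
charger_small 0.81 [303. 194.] [ 0.628 -0.044  0.   ]
small_pack_grip 0.86 [307. 187.] [ 0.626 -0.048  0.075]
small_pack_grip 0.53 [180. 151.] [0.712 0.235 0.075]
tray_rim 0.85 [431. 223.] [ 0.545 -0.329  0.04 ]
tall_pack_grip 0.92 [213. 286.] [0.415 0.155 0.099]
tall_pack_grip 0.91 [104. 250.] [0.493 0.379 0.099]
tall_pack_grip 0.89 [160. 223.] [0.547 0.265 0.099]
jar_mid 0.95 [316. 297.] [ 0.386 -0.063  0.037]
tape_mid 0.8 [364. 150.] [ 0.731 -0.196  0.012]
block_mid 0.81 [181. 148.] [0.741 0.245 0.015]
side [0.126 0.7   0.795] (4,)
tall_pack 0.93 [222. 240.] [0.654 0.117 0.008]
tall_pack 0.9 [201. 369.] [0.49  0.39  0.008]
tall_pack 0.76 [222. 308.] [0.54  0.266 0.008]
charger_tall 0.58 [220. 308.] [0.546 0.264 0.   ]
charger_tall 0.58 [366. 229.] [ 0.4   -0.097  0.   ]
charger_small 0.8 [272. 203.] [ 0.632 -0.055  0.   ]
charger_small 0.63 [219. 307.] [0.549 0.263 0.   ]
small_pack_grip 0.66 [368. 226.] [ 0.373 -0.032  0.075]
small_pack_grip 0.58 [273. 183.] [ 0.621 -0.044  0.075]
tray_rim 0.9 [352. 143.] [ 0.561 -0.34   0.04 ]
tall_pack_grip 0.94 [196. 338.] [0.49  0.387 0.099]
tall_pack_grip 0.87 [214. 274.] [0.55  0.264 0.099]
tall_pack_grip 0.84 [305. 268.] [0.415 0.161 0.099]
jar_mid 0.58 [272. 206.] [ 0.604 -0.012  0.037]
jar_mid 0.56 [365. 226.] [ 0.392 -0.065  0.037]
tape_mid 0.71 [267. 154.] [ 0.747 -0.204  0.012]
block_mid 0.84 [155. 256.] [0.742 0.238 0.015]
```

View pics/top0.png

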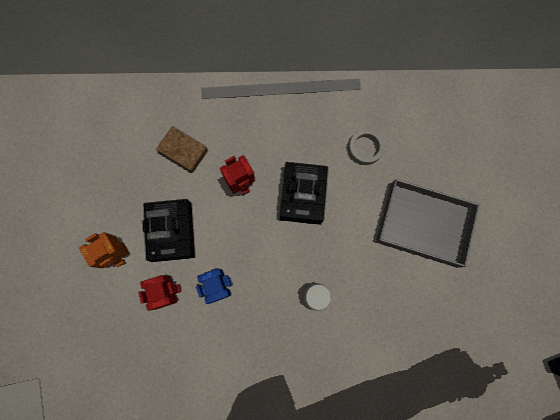

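View pics/side0.png

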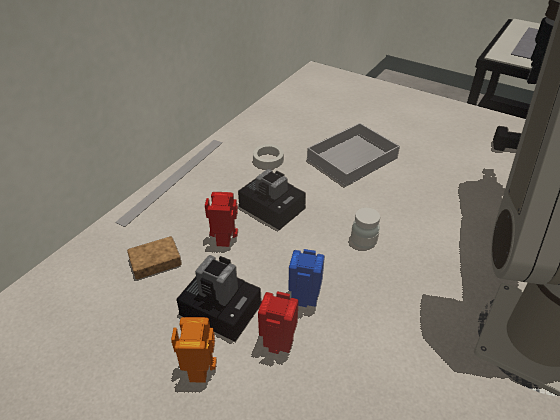

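```bash
python3 - <<'E'
import numpy as np,cv2
for n in("top","side"):
    C=np.load(n+"0.npz")["C"]; P=C.reshape(-1,3)
    near=(abs(P[:,0]-.548)<.11)&(abs(P[:,1]-.264)<.1)
    for a,b in((.112,.135),(.04,.056),(.025,.045)):
        for nm,c in(("tall",(.548,.264)),("tray",(.553,-.335))):
            r=.06 if a>.1 else (.1 if nm=="tall" else .14)
            m=(np.hypot(P[:,0]-c[0],P[:,1]-c[1])<r)&(P[:,2]>a)&(P[:,2]<b)
            if m.sum()>20:print(n,nm,a,m.sum(),np.round(P[m,2].mean(),3),[np.round(x,3) for x in cv2.minAreaRect((P[m,:2]).astype(np.float32))])
    m=(np.hypot(P[:,0]-.548,P[:,1]-.264)<.06)&(P[:,2]>.06);print(np.histogram(P[m,2],bins=np.arange(.06,.15,.005)))
E
```

```text
top tall 0.112 710 0.121 [array([0.543, 0.265]), array([0.061, 0.066]), np.float64(3.932)]
top tall 0.04 1675 0.05 [array([0.542, 0.266]), array([0.131, 0.1  ]), np.float64(4.888)]
top tray 0.04 222 0.041 [array([ 0.549, -0.326]), array([0.2 , 0.15]), np.float64(71.342)]
top tall 0.025 136 0.035 [array([0.522, 0.231]), array([0.073, 0.155]), np.float64(58.555)]
top tray 0.025 1022 0.036 [array([ 0.549, -0.326]), array([0.201, 0.152]), np.float64(71.461)]
(array([ 20,   7,  18,  17,  22,  35,  29,  35,  35,  50,  44, 136, 527,
        17,   0,   0,   0]), array([0.06 , 0.065, 0.07 , 0.075, 0.08 , 0.085, 0.09 , 0.095, 0.1  ,
       0.105, 0.11 , 0.115, 0.12 , 0.125, 0.13 , 0.135, 0.14 , 0.145]))
side tall 0.112 797 0.12 [array([0.543, 0.265]), array([0.061, 0.067]), np.float64(6.172)]
side tall 0.04 1893 0.049 [array([0.543, 0.265]), array([0.131, 0.102]), np.float64(4.745)]
side tray 0.04 62 0.041 [array([ 0.549, -0.325]), array([0.201, 0.15 ]), np.float64(71.361)]
side tall 0.025 509 0.035 [array([0.519, 0.294]), array([0.16 , 0.078]), np.float64(40.954)]
side tray 0.025 927 0.034 [array([ 0.55 , -0.327]), array([0.207, 0.155]), np.float64(70.936)]
(array([ 71,  50,  52,  47,  67,  68,  73,  71,  81, 104, 112, 185, 537,
         3,   0,   0,   0]), array([0.06 , 0.065, 0.07 , 0.075, 0.08 , 0.085, 0.09 , 0.095, 0.1  ,
       0.105, 0.11 , 0.115, 0.12 , 0.125, 0.13 , 0.135, 0.14 , 0.145]))
```

The top view shows the tall pack (grey head) in the charger at about (160,225), and the small pack at (305,190). The tray is at (430,223), and the look-alikes are blue or red/orange and standing free. The pack's head is at (0.543, 0.265), yaw about 4.8°, and the tray centre is at (0.549, -0.326). I'm setting off now and will watch joint 6.

```bash
python3 -m jog '[[0,36,-33,0,0,0,0],[0,36,-33,0,0,0,0],[0,36,-33,0,0,0,0],[0,36,-33,0,0,0,0],[0,36,-33,0,0,0,0],[0,36,-33,0,0,0,0],[0,36,-33,0,0,0,0],[0,36,-33,0,0,0,0],[0,36,-33,0,0,0,0],[0,36,-33,0,0,0,0]]' 60; cat > g.py <<'E'
from h import *
import sys
from scipy.spatial.transform import Rotation as R
x,y,z,yaw=map(float,sys.argv[1:5]); s=manip.sense(); r=R.from_quat(s["orientation"]); X=r.as_matrix()
print("t",round(s["time_s"],2),"pos",np.round(s["tool_pos"],4),"q",np.round(s["joint_pos"],2),"F",np.round(s["contact_force"],1),"gap",round(s["finger_gap"],3),"grip",np.round(s["gripper_force"],1))
T=R.from_euler("z",yaw,degrees=True)*R.from_euler("x",180,degrees=True)
print("yaw",np.degrees(np.arctan2(X[1,0],X[0,0])).round(2),"shift tool mm",(X.T@(np.array([x,y,z])-s["tool_pos"])*1000).round(1),"in target axes",(T.inv().apply(np.array([x,y,z])-s["tool_pos"])*1000).round(1),"turn",np.degrees((r.inv()*T).as_rotvec()).round(2))
E
python3 g.py .543 .265 .23 4.8
```

```text
time_s: 2.0
tool_pos: [0.3978, -0.0256, 0.2317]
orientation: [0.983, 0.185, 0.001, 0.0]
contact_force: [0.8, -1.4, 0.4]
finger_gap: 0.999
gripper_force: 0.0
t 2.0 pos [ 0.3978 -0.0256  0.2317] q [-0.06  0.04 -0.23  1.3  -0.    2.71] F [ 0.8 -1.4  0.4] gap 0.999 grip 0.0
yaw 21.31 shift tool mm [ 240.9 -218.     1.8] in target axes [ 169.  -277.4    1.7] turn [ 0.03 -0.07 16.51]
```

```bash
python3 -m jog '[[0,0,0,0,0,0,-8.2],[0,0,0,0,0,0,-8.2],[0,0,0,0,0,0,-8.2],[0,0,0,0,0,0,-8.2],[0,0,0,0,0,0,-8.2],[0,0,0,0,0,0,-8.2],[0,0,0,0,0,0,-8.2],[0,0,0,0,0,0,-8.2],[0,0,0,0,0,0,-8.2],[0,0,0,0,0,0,-8.2]]' >/dev/null
python3 -m jog '[[0,0,0,0,0,0,-8.15],[0,0,0,0,0,0,-8.15],[0,0,0,0,0,0,-8.15],[0,0,0,0,0,0,-8.15],[0,0,0,0,0,0,-8.15],[0,0,0,0,0,0,-8.15],[0,0,0,0,0,0,-8.15],[0,0,0,0,0,0,-8.15],[0,0,0,0,0,0,-8.15],[0,0,0,0,0,0,-8.15]]' >/dev/null
python3 g.py .543 .265 .23 184.8
```

```text
t 4.0 pos [ 0.3972 -0.0276  0.2314] q [-0.07  0.04 -0.23  1.3  -0.   -0.16] F [-0.2 -0.4 -0. ] gap 0.997 grip 0.0
yaw -174.86 shift tool mm [-171.4  278.4    1.4] in target axes [-169.8  279.4    1.4] turn [-0.    0.01  0.34]
```

```bash
python3 -m jog '[[0,-17,28,0,0,0,0.3],[0,-17,28,0,0,0,0],[0,-17,28,0,0,0,0],[0,-17,28,0,0,0,0],[0,-17,28,0,0,0,0],[0,-17,28,0,0,0,0],[0,-17,28,0,0,0,0],[0,-17,28,0,0,0,0],[0,-17,28,0,0,0,0],[0,-18,0,0,0,0,0]]' >/dev/null
python3 g.py .543 .265 .18 184.8
```

```text
t 5.0 pos [0.5477 0.2407 0.2309] q [0.41 0.44 0.29 1.42 0.   0.33] F [-0.  -0.5  0.4] gap 1.0 grip 0.0
yaw -175.23 shift tool mm [ 2.7 24.5 50.9] in target axes [ 2.7 24.6 50.9] turn [ 0.06 -0.01 -0.03]
```

```bash
python3 -m jog '[[0,1,8,10,0,0,0],[0,1,8,10,0,0,0],[0,1,9,10,0,0,0],[0,0,0,20,0,0,0],[0,0,0,20,0,0,0],[0,0,0,0,0,0,0],[0,0,0,0,0,0,0],[0,0,0,0,0,0,0],[0,0,0,0,0,0,0],[0,0,0,0,0,0,0]]' >/dev/null
python3 g.py .543 .265 .076 184.8
python3 - <<'E'
from h import *
a=manip.snapshot("side");b=manip.snapshot("top")
i=np.vstack([cv2.resize(a["frame"][190:390,130:330],(560,560)) ]); j=cv2.resize(b["frame"][170:290,110:230],(240,240))
o=np.zeros((560,800,3),np.uint8);o[:,:560]=i;o[:240,560:]=j
cv2.imwrite("pics/near1.png",o[...,::-1])
E
```

```text
t 6.0 pos [0.5433 0.262  0.1624] q [0.45 0.48 0.17 1.26 0.   0.37] F [-0.2  0.1  0.1] gap 0.999 grip 0.0
yaw -175.5 shift tool mm [ 0.2  2.9 86.4] in target axes [ 0.   3.  86.4] turn [ 0.04  0.11 -0.3 ]
```

View pics/near1.png

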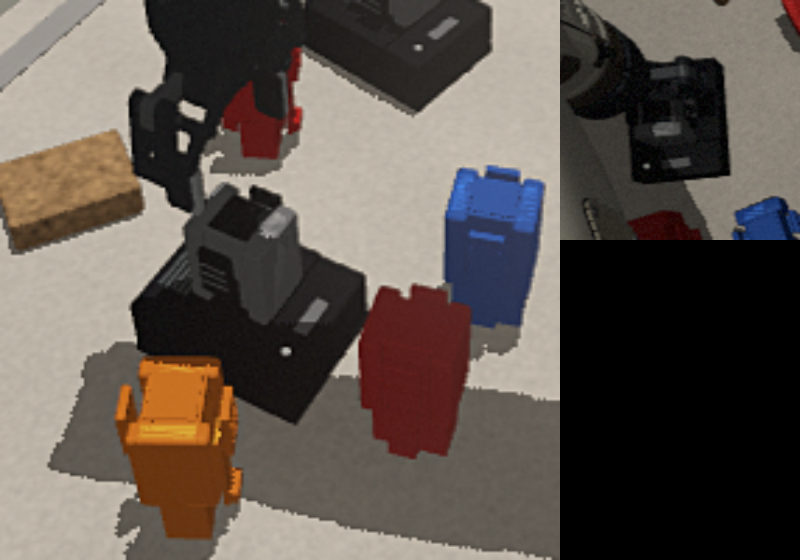

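The side crop shows the grey head at (245,230) with its black catch on the +y face at (220,260). The gripper is above it, with its near fingertip at (185,205). A 3 mm shift in y puts it on the pack, so I'll correct that and descend.

```bash
python3 -m jog '[[0,0,3,0,0,0,-0.3],[0,0,0,10,0,0,0],[0,0,0,15,0,0,0],[0,0,0,15,0,0,0],[0,0,0,15,0,0,0],[0,0,0,12,0,0,0],[0,0,0,10,0,0,0],[0,0,0,8,0,0,0],[0,0,0,2,0,0,0],[0,0,0,0,0,0,0]]' >/dev/null
python3 g.py .543 .265 .076 184.8
```

```text
t 7.1 pos [0.5425 0.2648 0.0741] q [ 0.45  0.55  0.04  1.07 -0.    0.37] F [ 0.  -0.6 -0.3] gap 1.002 grip 0.0
yaw -175.2 shift tool mm [-0.5  0.2 -1.9] in target axes [-0.5  0.2 -1.9] turn [-0.01 -0.02  0.  ]
```

```bash
python3 -m jog '[[0.2,0,0,0,0,0,0],[0.3,0,0,0,0,0,0],[0.5,0,0,0,0,0,0],[1,0,0,0,0,0,0],[1,0,0,0,0,0,0],[1,0,0,0,0,0,0],[1,0,0,0,0,0,0],[1,0,0,0,0,0,0],[1,0,0,0,0,0,0],[1,0,0,0,0,0,0]]' 60 >/dev/null
python3 g.py .543 .265 .076 184.8
```

```text
t 8.1 pos [0.5439 0.2644 0.0785] q [ 0.45  0.54  0.05  1.07 -0.    0.37] F [-3.8 -5.1 16.6] gap 0.503 grip 61.3
yaw -175.24 shift tool mm [0.9 0.7 2.4] in target axes [0.9 0.7 2.5] turn [-0.01  0.28 -0.04]
```

```bash
python3 - <<'E'
from h import *
a=manip.snapshot("side")
cv2.imwrite("pics/grip1.png",cv2.resize(a["frame"][200:350,130:330],(800,600),interpolation=cv2.INTER_CUBIC)[...,::-1])
E
```

```text
(no output)
```

View pics/grip1.png

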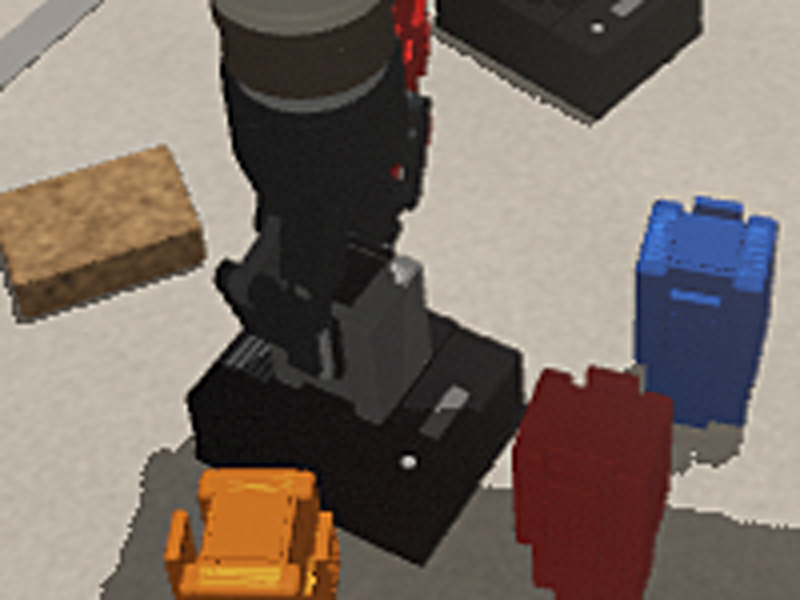

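The gripper holds the seated head, with its +y finger on the catch at (315,340). I'll lift slowly and watch the force.

```bash
python3 -m jog '[[1,0,0,0,0,0,0],[1,0,0,-2,0,0,0],[1,0,0,-2,0,0,0],[1,0,0,-2,0,0,0],[1,0,0,-2,0,0,0],[1,0,0,-2,0,0,0],[1,0,0,-2,0,0,0],[1,0,0,-2,0,0,0],[1,0,0,-2,0,0,0],[1,0,0,0,0,0,0]]' >/dev/null
python3 g.py .543 .265 .2 184.8
```

```text
t 9.15 pos [0.5427 0.2649 0.0907] q [ 0.45  0.53  0.06  1.1  -0.    0.37] F [-0.7 -0.9 -2.4] gap 0.501 grip 61.1
yaw -175.2 shift tool mm [-3.000e-01  1.000e-01 -1.093e+02] in target axes [-3.000e-01  1.000e-01 -1.093e+02] turn [0.01 0.03 0.  ]
```

The force is now only the pack's weight (about 2.4 N down), so the catches have released. I'll raise it fully.

```bash
python3 -m jog '[[1,0,0,-5,0,0,0],[1,0,0,-10,0,0,0],[1,0,0,-15,0,0,0],[1,0,0,-18,0,0,0],[1,0,0,-18,0,0,0],[1,0,0,-18,0,0,0],[1,0,0,-18,0,0,0],[1,0,0,-18,0,0,0],[1,0,0,-15,0,0,0],[1,0,0,-10,0,0,0]]' >/dev/null
python3 g.py .549 -.326 .24 184.8
python3 - <<'E'
from h import *
a=manip.snapshot("side")
cv2.imwrite("pics/lift1.png",cv2.resize(a["frame"][130:340,130:410],(800,600),interpolation=cv2.INTER_CUBIC)[...,::-1])
E
```

```text
t 10.15 pos [0.543  0.265  0.2377] q [0.45 0.45 0.32 1.44 0.   0.37] F [ 1.  -0.5 -1.7] gap 0.502 grip 61.4
yaw -175.2 shift tool mm [  43.5 -589.4   -3. ] in target axes [  43.4 -589.5   -2.3] turn [0.06 0.15 0.  ]
```

View pics/lift1.png

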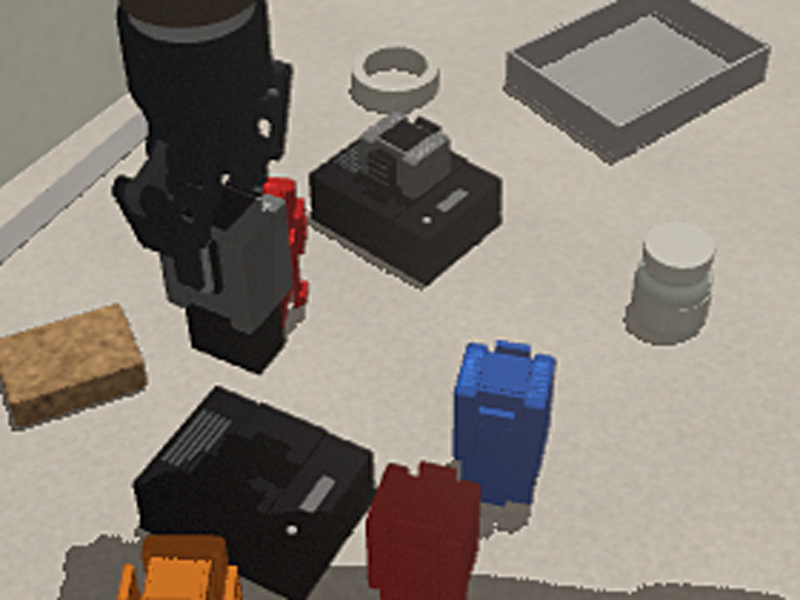

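The pack is out of the bay and upright in the fingers at (225,270), and its bay is empty at (260,450). Next I carry it to the tray.

```bash
python3 -m jog '[[1,1,-10,0,0,0,0],[1,2,-20,0,0,0,0],[1,2,-28,0,0,0,0],[1,2,-34,0,0,0,0],[1,2,-34,0,0,0,0],[1,3,-34,0,0,0,0],[1,3,-34,0,0,0,0],[1,3,-34,0,0,0,0],[1,3,-34,0,0,0,0],[1,3,-34,0,0,0,0]]' >/dev/null
python3 -m jog '[[1,3,-34,0,0,0,0],[1,3,-34,0,0,0,0],[1,2,-34,0,0,0,0],[1,2,-34,0,0,0,0],[1,2,-34,0,0,0,0],[1,2,-32,0,0,0,0],[1,2,-28,0,0,0,0],[1,1,-22,0,0,0,0],[1,1,-14,0,0,0,0],[1,1,-7,0,0,0,0]]' >/dev/null
python3 g.py .549 -.326 .155 184.8
```

```text
t 12.2 pos [ 0.5464 -0.307   0.2341] q [-0.51  0.5   0.4   1.47 -0.   -0.59] F [ 0.2 -0.3 -3.5] gap 0.503 grip 61.4
yaw -175.29 shift tool mm [ -1.2 -19.2  79.1] in target axes [ -1.  -19.1  79.1] turn [ 0.06 -0.1  -0.09]
```

```bash
python3 -m jog '[[1,0,-4,5,0,0,0],[1,0,-5,10,0,0,0],[1,0,-5,15,0,0,0],[1,0,-4,15,0,0,0],[1,0,0,12,0,0,0],[1,0,0,8,0,0,0],[1,0,0,4,0,0,0],[1,0,0,0,0,0,0],[1,0,0,0,0,0,0],[1,0,0,0,0,0,0]]' >/dev/null
python3 -m jog '[[1,0,0,0,0,0,0],[1,0,0,0,0,0,0],[1,0,0,0,0,0,0],[1,0,0,0,0,0,0],[1,0,0,0,0,0,0],[1,0,0,0,0,0,0],[1,0,0,0,0,0,0],[1,0,0,0,0,0,0],[1,0,0,0,0,0,0],[1,0,0,0,0,0,0]]' >/dev/null
python3 g.py .549 -.326 .16 184.8
python3 - <<'E'
from h import *
a=manip.snapshot("side")
cv2.imwrite("pics/end1.png",cv2.resize(a["frame"][40:265,200:500],(800,600),interpolation=cv2.INTER_CUBIC)[...,::-1])
E
```

```text
t 14.2 pos [ 0.5488 -0.3237  0.1663] q [-0.53  0.55  0.29  1.32 -0.   -0.62] F [ 0.5  0.4 -3.2] gap 0.504 grip 61.4
yaw -175.2 shift tool mm [ 0.  -2.3  6.3] in target axes [ 0.  -2.3  6.3] turn [-0.  0.  0.]
```

View pics/end1.png

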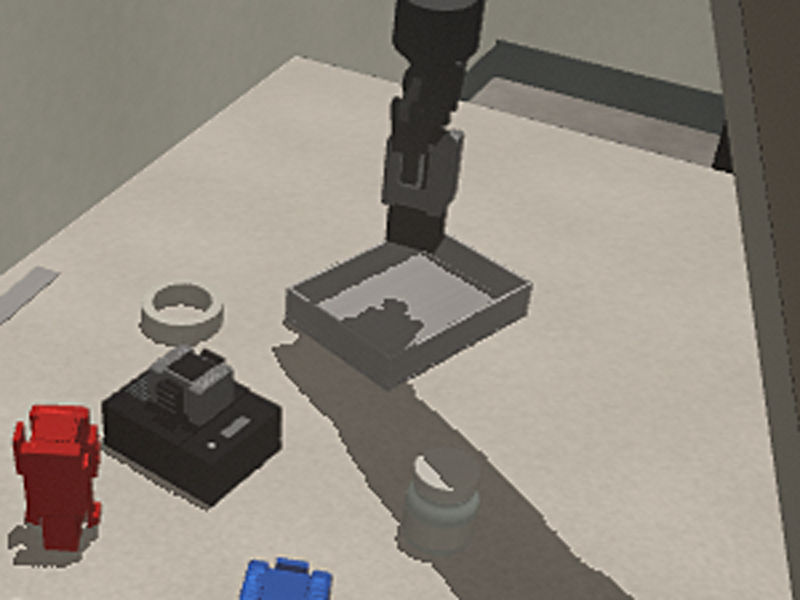

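The pack hangs upright at (418,190) with its foot at (415,245), clear above the tray. The small pack and the bystanders look undisturbed. TCP is within 3 mm of the tray centre, the foot is about 5 cm above the rim, and the grip is steady at 61 N, so I'm handing in.

```bash
python3 -c "
from workcell import manip
print(manip.finish_job())"
```

```text
the job is handed in; nothing more can be done
None
```

I drew the tall pack out of its charger and handed the job in with it held upright over the middle of the tray, about 5 cm above the rim at a steady 61 N grip; the hand-in returned no verdict, and the small pack, jar, tape roll and cork block looked undisturbed in the pictures.

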